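Raise the arms of the abrasion tester

TASK

The wear test is finished. With the fingertips, push both counterweighted arms of the abrasion tester up past their balance point, so that each stays raised, leaning back on its buffer, and the sample on the turntable can be reached. Push each arm steadily and do not grip it, do not fling it over or let it drop back onto the sample, and leave the things lying around the tester where they are.

Things in the scene. Friction and masses are not known exactly. Their poses are not given: they have to be found in the camera images.
- tester: Abrasion tester, fixed: off-white housing 290 mm wide, grey deck 80 mm high. Origin on the bench under the turntable's axis; +x from its front (black strip, facing the robot) to the rear, +y to the left, z up; turned up to 0.4 rad. Housing x = -125 to 90 mm. Two arms in the planes y = +52 and -52 mm run level to the front from pivots at x = 120 mm, height 147 mm. Brown sample's top: 121 mm.
- left_arm (a joint): Angle of the +y side arm, rad: 0 = down, level, its wheel on the sample; grows as the front end rises and goes over to the rear; 1.57 upright; 1.85 leaning back at its stop. Balances near 1.3 rad: below, it falls back down; above, it falls over to the stop by itself and stays. No latch or spring, lightly damped; 1.4 to 2.3 N straight up on the handle lifts it from level.
- right_arm (a joint): The same for the arm on the -y side.
- left_handle (a point): Middle of the red lifting handle on the left arm's upturned front end: a level round sleeve, 14 mm thick, 56 mm long, along the tester's y, sticking out sideways (outward). This point is 54 mm outward of the arm's mid-plane; arm down, it is 178 mm in front of the pivot axis and 46 mm above it (193 mm high, 100 mm free below). Load weight and wheel (50 mm across) flank the arm, out to 29 mm from it.
- right_handle (a point): The same for the right arm; its handle sticks out to the -y side.
- left_pivot (a point): Pivot of the left arm, on the arm's mid-plane (the arm is a bar 14 mm wide, 16 mm high); the pivot axis is parallel to the tester's y. Behind it a dark cylindrical counterweight, 40 mm across, sits on a tail about 70 mm out; it swings down behind the housing when the arm is raised.
- right_pivot (a point): The same for the right arm.
- spare_wheel_mid (a point): Middle of a loose spare abrading wheel (grey-green ring 52 mm across, 13 mm thick) lying on the deck's front left corner. Leave alone.
- bracket_mid (a point): Middle of a loose grey U-shaped printed bracket, 60 x 44 x 52 mm high, on the bench beside the tester. Leave alone.
- caliper_mid (a point): Middle of a loose digital caliper, 230 mm long, 15 mm high, lying on the bench beside the tester. Leave alone.
- samples_mid (a point): Middle of a loose stack of sample discs, 100 mm across, 18 mm high, on the bench beside the tester. Leave alone.

How it is judged:
By the outcome, as a careful person would: the job done as asked, in the order asked, and still so for the second after the job is handed in, with the robot touching nothing.
It also fails if it takes over 53 s, if anything falls off the work surface, if the arm or the gripper's body presses on something with over 40 N, if the wrist force passes 120 N, or if a joint passes its speed limit or range.

ROBOT

A 6-joint arm with a two-finger parallel gripper is mounted at the origin on the work surface. World frame = base frame: x ahead of the robot, y to its left, z up, the work surface at z = 0. Lengths are in m, angles in rad, forces in N, time in s.
With the tool pointing down it reaches from about 0.375 to 0.825 m from the base axis. Payload 5.5 kg.
Tool frame: the origin (TCP) lies at the very end of the fingers, on their centre line; the grasp point (between the pads) lies ctrl.pinch_z behind it (ctrl.pinch_z is the distance from the TCP to the grasp point, in m); z points along the fingers, y is the line along which they close (so a half turn about z gives the same grasp; the last joint's range is limited). The gripper opens to 85 mm and grips with 20 to 120 N. Pads are 22 mm wide; open, the fingers measure 114 mm over their backs; the gripper's body (76 mm by 85 mm) begins 54 mm behind the grasp point. The pads swing forward as they close: fully open they stand 13 mm farther back than shut.
Start: joints at [-1.237, 0.314, -0.047, 1.21, 0, 1.571], TCP at [0.197, -0.567, 0.231] pointing down, gripper open.
Joint ranges: [-2.67, 2.67], [-0.69, 1.73], [-1.03, 1.25], [-2.08, 2.16], [-1.42, 1.45], [-3.14, 3.14]. Speed limits (rad/s): [2.39, 2.39, 3.01, 3.14, 3.14, 3.14].

INTERFACE

Orientations are given as a 3x3 rotation matrix whose columns are the frame's x, y, z axes.
In Python, from station import read_state, capture, ctrl gives the robot as it stands.
- The arm moves only by the tool move_arm, never from a script. Its argument "rows" is a list of rows, each a list of 7 numbers: the shift along the tool's x, y, z in mm, then the turn, a rotation vector about the tool's x, y, z in degrees, then the gripper command: -1 is shut, 1 is fully open, values between are in proportion. In form: [[dx, dy, dz, rx, ry, rz, fingers], ...]. A call has 1 to 12 rows; each row is the pose to reach, as a shift and turn from the pose commanded when the call began, along the tool's axes at that moment; what a row does not reach only later rows make up. A row lasts 1/10 s, in which the tool goes at most 50 mm and 8.59 degrees, less where a joint would pass 70% of its speed; a pose out of reach is approached as far as the arm can. A call with a gripper value outside its range is refused whole. The fingers move at their own pace and stop on an object; "force" is the grip in N (left out, the last holds). Time passes only in rows, so rows that repeat a pose let the fingers close. It gives the time, the measured TCP pose, the force, the opening and the grip force at its end, in the units of the state.
- read_state(): the state, without advancing time (a new reading comes with each control period).
- capture(name): name is "side" or "top" or "wrist"; returns a dict with "color" (400x640x3 uint8, blue, green, red), "depth" (400x640 float32, m along the optical axis (not along the pixel's ray), 0 where there is no reading), "vfov" (degrees; the focal length in pixels is half the picture's height over the tangent of half this angle, whatever the lens; pixels are square), "cx", "cy" (the principal point, pixels), "extrinsics" (4x4, takes a point from camera to world coordinates). Camera axes: x right, y up, looking along -z (the intrinsics and any distortion apply to the point x, -y, -z); pixel columns grow to the right and rows downward; lengths in m; the calibration is good to about 2 mm. A picture is of the moment at which its call begins.
- ctrl.hand_in(): hands the job in; it is judged then, once.
The state is a dict: "clock": time; "joints": joint angles; "qd": joint speeds; "joint_torque": joint torques, N m; "eef_pos": TCP position; "tool_rot": TCP orientation; "wrist_force": force on the tool from outside, world axes, zero at the start; "moment": the same for the moment, N m; "grip_width": finger opening in m; "gripper_force": force on a finger pad.
Only numpy, scipy, OpenCV 4.12 (cv2) and the standard library are available. Lean on these libraries where they do the work, as an engineer would, in place of code of your own. Each camera call takes 0.05 s, during which the arm holds its last target. There are 200 camera calls.

## Working session

There is one attempt and no reset: what is moved stays moved. The work goes in short steps, Python scripts to look and compute and a tool call to move; the robot and the scene stay as the last step left them, time stands still between calls to the robot, and variables do not carry over. Pictures are saved under pics/ and viewed, at most 10 in all, crops included, and the job is handed in when it is done.

Besides the shell and the picture viewer there is one more tool, called after ">>>" by a JSON object that holds its "fn" and its "kwargs", one argument or row to a line. move_arm: Moves the arm, as the interface text tells. Its arguments: {"type":"object","properties":{"rows":{"type":"array","items":{"type":"array","items":{"type":"number"}}},"force":{"type":"number"}},"required":["rows"]}

```bash
mkdir -p pics; cat > h.py <<'E'
import numpy as np, cv2
from station import read_state, capture, ctrl
def unproj(c,u,v,d=None):
    f=200/np.tan(np.radians(c["vfov"]/2))
    if d is None: d=c["depth"][v,u]
    p=np.array([(u-c["cx"])/f*d,-(v-c["cy"])/f*d,-d,1]) if np.isscalar(u) or True else 0
    return (c["extrinsics"]@p)[:3]
E
python3 - <<'E'
from h import *
import pickle
for n in("top","side"):
    c=capture(n); pickle.dump(c,open(n+".pkl","wb"))
    cv2.imwrite(f"pics/{n}0.png",cv2.resize(c["color"],(800,500)))
    print(n,{k:v for k,v in c.items() if k not in("color","depth")})
s=read_state();print(s, ctrl.pinch_z)
E
```

```text
top {'vfov': 49.66124616383812, 'cx': 331.2627681251025, 'cy': 201.7026861703581, 'extrinsics': array([[-0.01320201,  0.98987425, -0.14133181,  0.37816873],
       [-0.99972163, -0.01583111, -0.01749407, -0.02412658],
       [-0.01955437,  0.14106151,  0.9898077 ,  1.24340576],
       [ 0.        ,  0.        ,  0.        ,  1.        ]])}
side {'vfov': 54.09844934296069, 'cx': 320.304997549542, 'cy': 196.45995357039016, 'extrinsics': array([[-0.76629365,  0.44687925, -0.46161995, -0.01489763],
       [-0.64232173, -0.54931712,  0.53448433,  0.57772276],
       [-0.01472579,  0.70608047,  0.70797847,  0.92641052],
       [ 0.        ,  0.        ,  0.        ,  1.        ]])}
{'clock': 0.1, 'joints': array([-1.23693626e+00,  3.14168043e-01, -4.80057492e-02,  1.21021641e+00,
       -1.94821187e-06,  1.57078906e+00]), 'qd': array([ 0.00157187, -0.00197388,  0.0034649 ,  0.00028453, -0.00156626,
        0.00069147]), 'joint_torque': array([-1.95494863e-04, -5.40765595e+01,  3.40541661e+01,  1.11918751e-02,
       -4.20751655e-05,  8.79672825e-06]), 'eef_pos': array([ 0.19643661, -0.56635708,  0.23050147]), 'tool_rot': array([[ 9.44782088e-01,  3.27698843e-01, -5.24142172e-04],
       [ 3.27699262e-01, -9.44780889e-01,  1.50523230e-03],
       [-1.93662233e-06, -1.59387752e-03, -9.99998730e-01]]), 'wrist_force': array([-0.70092512,  0.60771619, -0.96717654]), 'moment': array([-0.02295065, -0.01580556, -0.01981437]), 'gripper_force': 0.0, 'grip_width': 0.08561848765122047} 0.0187
```

View pics/top0.png

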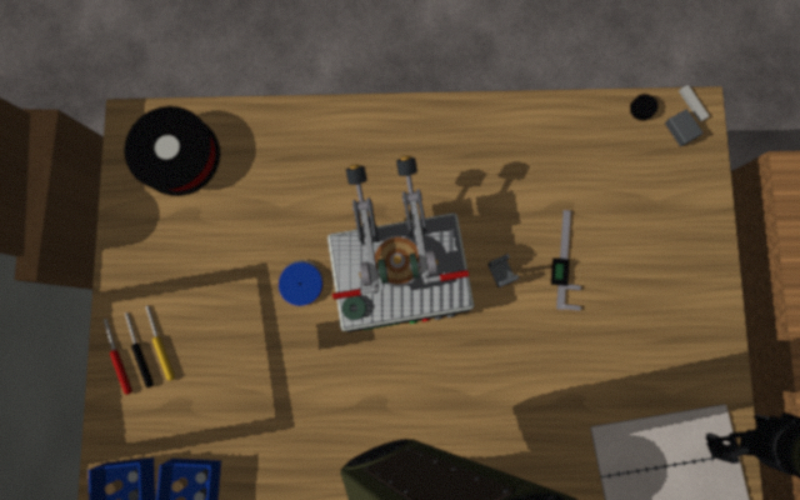

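View pics/side0.png

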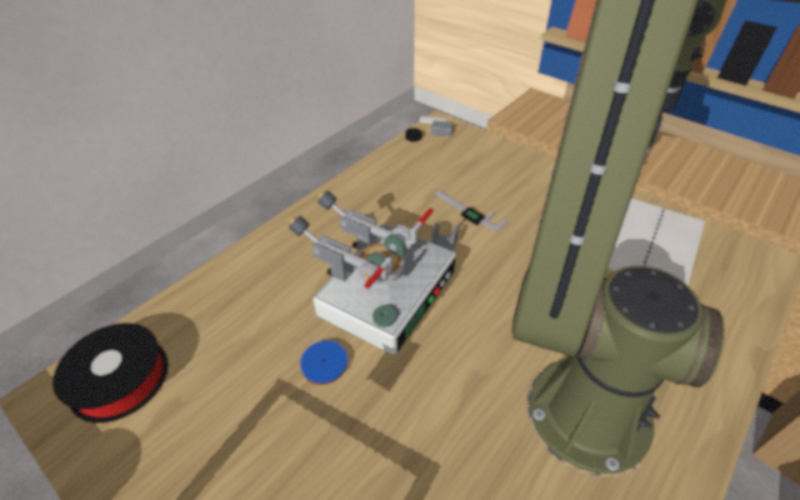

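```bash
python3 - <<'E'
from h import *
import pickle
for n in("top","side"):
    c=pickle.load(open(n+".pkl","rb"))
    hsv=cv2.cvtColor(c["color"],cv2.COLOR_BGR2HSV)
    m=((hsv[...,0]<8)|(hsv[...,0]>172))&(hsv[...,1]>150)&(hsv[...,2]>70)
    k,l,st,ce=cv2.connectedComponentsWithStats(m.astype(np.uint8))
    P=[]
    for i in range(1,k):
        if st[i,4]<20: continue
        v,u=np.nonzero(l==i)
        pts=np.array([unproj(c,a,b) for a,b in zip(u,v) if c["depth"][b,a]>0])
        if len(pts)==0: continue
        q=np.median(pts,0); print(n,ce[i].round(1),st[i,4],q.round(4),pts.min(0).round(3),pts.max(0).round(3))
        # project ray to z=.196
        u0,v0=ce[i]; a=unproj(c,u0,v0,1.); o=c["extrinsics"][:3,3]; t=(.196-o[2])/(a[2]-o[2]); r=o+t*(a-o); print("  ray",r.round(4))
        if .15<q[2]<.23:P.append(r)
    if len(P)==2:
        L,R=sorted(P,key=lambda p:-p[1]); d=L-R; yaw=np.arctan2(-d[0],d[1]); M=(L+R)/2
        print("yaw",yaw,"dist",np.linalg.norm(d),"origin",M[:2]+.058*np.array([np.cos(yaw),np.sin(yaw)]))
c=pickle.load(open("top.pkl","rb"))
for nm,u,v in(("spare",282,246),("samples",240,226),("bracket",402,216),("caliper",449,217),("cwL",285,140),("cwR",325,133)): print(nm,unproj(c,u,v).round(3))
cv2.imwrite("pics/crop.png",cv2.resize(c["color"][110:280,220:480],(780,510),interpolation=cv2.INTER_CUBIC))
E
```

```text
top [363.2 220. ] 115 [ 0.4813 -0.082   0.1988] [ 0.472 -0.109  0.192] [ 0.491 -0.055  0.204]
  ray [ 0.4816 -0.0826  0.196 ]
top [277.1 235.1] 95 [0.4478 0.1248 0.1987] [0.441 0.102 0.083] [0.455 0.154 0.204]
  ray [0.4479 0.1269 0.196 ]
top [ 94.7 297. ] 187 [0.2934 0.6665 0.0162] [ 0.245  0.64  -0.003] [0.341 0.701 0.023]
  ray [0.3058 0.5649 0.196 ]
yaw 0.15962824163868974 dist 0.2121325488492464 origin [0.52200133 0.03136592]
side [340.1 172.3] 54 [ 0.4778 -0.0796  0.1989] [ 0.47  -0.235  0.002] [ 0.616 -0.059  0.202]
  ray [ 0.4797 -0.0821  0.196 ]
side [298.4 222. ] 62 [0.4438 0.1297 0.1987] [0.438 0.104 0.194] [0.45  0.154 0.203]
  ray [0.446  0.1289 0.196 ]
side [349.1 232.7] 29 [ 0.3969 -0.023   0.0512] [ 0.393 -0.035  0.03 ] [ 0.401 -0.013  0.058]
  ray [0.3284 0.0768 0.196 ]
side [101.6 317.6] 747 [0.7191 0.5742 0.0218] [ 0.699  0.478 -0.001] [0.788 0.648 0.063]
  ray [0.5829 0.573  0.196 ]
yaw 0.1583880903141438 dist 0.2136869954807631 origin [0.52014807 0.03258774]
spare [0.426 0.131 0.076]
samples [0.487 0.259 0.018]
bracket [ 0.51  -0.204  0.009]
caliper [ 0.504 -0.337  0.014]
cwL [0.684 0.108 0.2  ]
cwR [0.701 0.008 0.2  ]
```

View pics/crop.png

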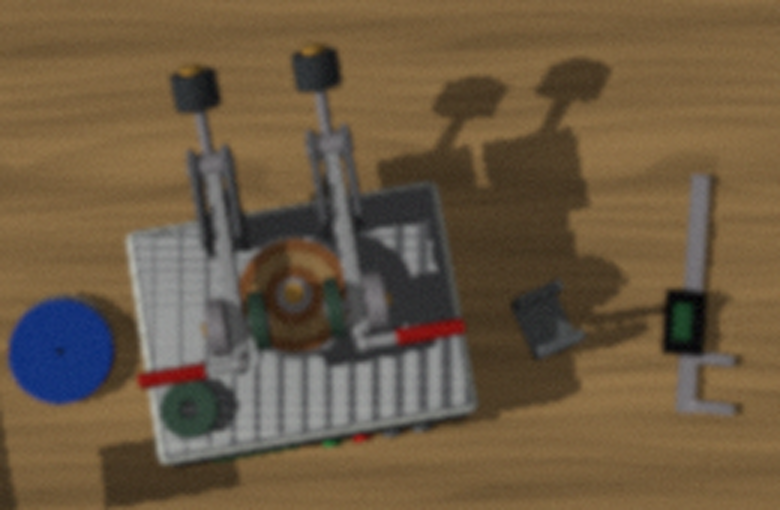

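```bash
cat >> h.py <<'E'
from scipy.spatial.transform import Rotation as Ro
O=np.array([.5215,.032,0]); YAW=.159
T=Ro.from_euler("z",YAW).as_matrix()
def go(*targets):
    "targets: tester x,y,z mm and tilt deg -> row numbers from the present pose"
    s=read_state(); R=s["tool_rot"]; p=s["eef_pos"]
    print("now tester",(T.T@(p-O)*1000).round(1),"z-axis",(T.T@R[:,2]).round(2),"clock",s["clock"],"q",s["joints"].round(2),"F",s["wrist_force"].round(1))
    for x,y,z,t in targets:
        t=np.radians(t); zt=np.array([np.sin(t),0,-np.cos(t)]); yt=np.array([0,-1.,0]); 
        Rt=T@np.c_[np.cross(yt,zt),yt,zt]
        d=R.T@(O+T@np.array([x,y,z])/1000-p)*1000
        print((x,y,z),d.round(0),np.degrees(Ro.from_matrix(R.T@Rt).as_rotvec()).round(1))
E
python3 -c "
from h import *
go((-65,-210,300,40),(-65,-210,160,40))"
```

```text
now tester [-415.7 -539.3  230.5] z-axis [-0.  0. -1.] clock 0.1 q [-1.24  0.31 -0.05  1.21 -0.    1.57] F [-0.7  0.6 -1. ]
(-65, -210, 300) [ 403. -263.  -69.] [-3.6 39.9  9.6]
(-65, -210, 160) [ 403. -263.   71.] [-3.6 39.9  9.6]
```

>>> {"fn": "move_arm", "kwargs": {
  "rows": [
    [30,-20,-70,0,0,0,-1],
    [70,-45,-75,0,0,0,-1],
    [110,-72,-75,0,0,0,-1],
    [150,-98,-75,-1,10,2,-1],
    [200,-130,-75,-2,20,5,-1],
    [240,-157,-75,-2,25,6,-1],
    [280,-183,-75,-3,32,8,-1],
    [320,-209,-72,-3.6,40,9.6,-1],
    [360,-235,-70,-3.6,40,9.6,-1],
    [403,-263,-69,-3.6,40,9.6,-1],
    [403,-263,-69,-3.6,40,9.6,-1],
    [403,-263,-69,-3.6,40,9.6,-1]
  ]
}}

```text
clock: 1.3
eef_pos: [0.4915, -0.1837, 0.3]
tool_rot: [[0.754, 0.162, 0.636], [0.125, -0.987, 0.103], [0.644, 0.002, -0.765]]
wrist_force: [0.2, -0.1, 0.1]
grip_width: -0.0001
gripper_force: 0.0
```

```bash
python3 -c "
from h import *
go((-65,-210,300,40),(-65,-210,160,40))"
```

```text
now tester [ -63.8 -208.2  300. ] z-axis [ 0.64  0.   -0.76] clock 1.3 q [-0.66 -0.28 -0.71  0.61  0.49  2.45] F [ 0.2 -0.1  0.1]
(-65, -210, 300) [-1.  2. -1.] [-0.1 -0.1  0.2]
(-65, -210, 160) [-91.   2. 106.] [-0.1 -0.1  0.2]
```

>>> {"fn": "move_arm", "kwargs": {
  "rows": [
    [-30,0,35,0,0,0,-1],
    [-60,0,70,0,0,0,-1],
    [-93,2,104,0,0,0,-1],
    [-93,2,104,0,0,0,-1],
    [-93,2,104,0,0,0,-1]
  ]
}}

```text
clock: 1.8
eef_pos: [0.4868, -0.1897, 0.1605]
tool_rot: [[0.756, 0.157, 0.635], [0.12, -0.988, 0.101], [0.643, -0.001, -0.766]]
wrist_force: [0.6, 0.1, 0.4]
grip_width: 0.0002
gripper_force: 0.0
```

```bash
python3 - <<'E'
from h import *
go((-65,-110,156,40))
c=capture("wrist"); cv2.imwrite("pics/w1.png",c["color"])
E
```

```text
now tester [ -69.3 -213.4  160.5] z-axis [ 0.64 -0.   -0.77] clock 1.8 q [-0.68 -0.13 -0.95  0.24  0.5   2.44] F [0.6 0.1 0.4]
(-65, -110, 156) [   0. -103.    6.] [ 0.  -0.  -0.1]
```

View pics/w1.png

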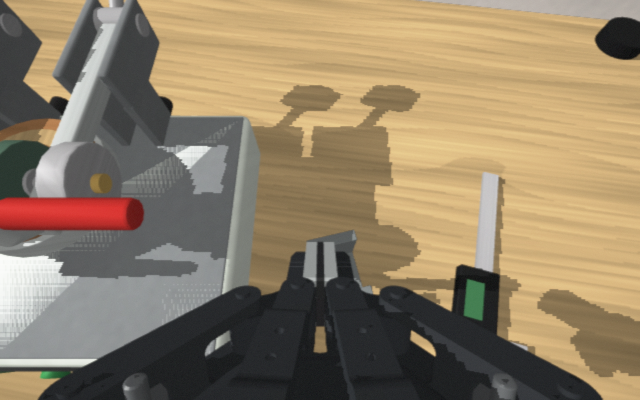

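```bash
python3 - <<'E'
from h import *
go((-74,-215,158,32),(-74,-160,158,32),(-72,-110,159,32))
E
```

```text
now tester [ -68.  -214.6  162.7] z-axis [ 0.65 -0.   -0.76] clock 1.85 q [-0.68 -0.13 -0.95  0.24  0.5   2.44] F [ 0.7 -0.3  0.7]
(-74, -215, 158) [-8.  0. -0.] [ 0.2 -8.2  0. ]
(-74, -160, 158) [ -8. -55.  -0.] [ 0.2 -8.2  0. ]
(-72, -110, 159) [  -5. -105.   -0.] [ 0.2 -8.2  0. ]
```

>>> {"fn": "move_arm", "kwargs": {
  "rows": [
    [-8,0,0,0,-8,0,-1],
    [-8,-20,0,0,-8,0,-1],
    [-8,-40,0,0,-8,0,-1],
    [-8,-60,0,0,-8,0,-1],
    [-8,-80,0,0,-8,0,-1],
    [-7,-95,0,0,-8,0,-1],
    [-6,-105,0,0,-8,0,-1],
    [-6,-105,0,0,-8,0,-1],
    [-6,-105,0,0,-8,0,-1]
  ]
}}

```text
clock: 2.75
eef_pos: [0.4676, -0.0869, 0.1586]
tool_rot: [[0.835, 0.158, 0.527], [0.135, -0.987, 0.082], [0.534, 0.003, -0.846]]
wrist_force: [-0.2, 0.7, 1.0]
grip_width: 0.0001
gripper_force: 0.0
```

```bash
python3 - <<'E'
from h import *
go((-72,-110,159,32))
c=capture("wrist"); cv2.imwrite("pics/w2.png",c["color"])
E
```

```text
now tester [ -72.1 -108.8  158.6] z-axis [ 0.53 -0.   -0.85] clock 2.75 q [-0.37 -0.25 -0.97  0.35  0.27  2.68] F [-0.2  0.7  1. ]
(-72, -110, 159) [ 0.  1. -0.] [ 0.2 -0.3  0.1]
```

View pics/w2.png

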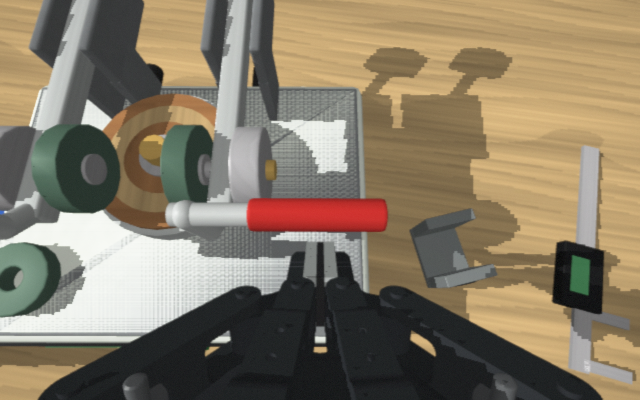

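```bash
cat >> h.py <<'E'
def H(th): f=np.radians(14.5)+th; return 120-184*np.cos(f),147+184*np.sin(f)
def arc(ths,y,t=32,c=18,e=20):
    ct,st=np.cos(np.radians(t)),np.sin(np.radians(t))
    return [(round(H(a)[0]-c*ct+e*st,1),y,round(H(a)[1]-c*st-e*ct,1),t) for a in ths]
E
python3 - <<'E'
from h import *
go(*arc(np.linspace(0.04,.48,12),-110))
E
```

```text
now tester [ -72.4 -108.9  158.1] z-axis [ 0.53 -0.   -0.85] clock 2.8 q [-0.37 -0.25 -0.97  0.35  0.27  2.68] F [-0.   0.8 -0.6]
(np.float64(-60.8), -110, np.float64(173.7)) [18.  1. -7.] [ 0.2 -0.2  0. ]
(np.float64(-58.6), -110, np.float64(180.7)) [ 24.   1. -12.] [ 0.2 -0.2  0. ]
(np.float64(-56.0), -110, np.float64(187.6)) [ 30.   1. -16.] [ 0.2 -0.2  0. ]
(np.float64(-53.2), -110, np.float64(194.4)) [ 36.   1. -21.] [ 0.2 -0.2  0. ]
(np.float64(-50.1), -110, np.float64(201.0)) [ 42.   1. -24.] [ 0.2 -0.2  0. ]
(np.float64(-46.7), -110, np.float64(207.6)) [ 48.   1. -28.] [ 0.2 -0.2  0. ]
(np.float64(-43.1), -110, np.float64(214.0)) [ 55.   1. -32.] [ 0.2 -0.2  0. ]
(np.float64(-39.3), -110, np.float64(220.3)) [ 61.   1. -35.] [ 0.2 -0.2  0. ]
(np.float64(-35.2), -110, np.float64(226.4)) [ 68.   1. -38.] [ 0.2 -0.2  0. ]
(np.float64(-30.8), -110, np.float64(232.3)) [ 75.   1. -41.] [ 0.2 -0.2  0. ]
(np.float64(-26.2), -110, np.float64(238.1)) [ 82.   1. -43.] [ 0.2 -0.2  0. ]
(np.float64(-21.4), -110, np.float64(243.6)) [ 89.   1. -45.] [ 0.2 -0.2  0. ]
```

>>> {"fn": "move_arm", "kwargs": {
  "rows": [
    [4,1,-1,0,0,0,-1],
    [8,1,-3,0,0,0,-1],
    [12,1,-5,0,0,0,-1],
    [15,1,-6,0,0,0,-1],
    [18,1,-8,0,0,0,-1],
    [21,1,-10,0,0,0,-1],
    [24,1,-12,0,0,0,-1],
    [30,1,-16,0,0,0,-1],
    [36,1,-21,0,0,0,-1],
    [42,1,-24,0,0,0,-1],
    [48,1,-28,0,0,0,-1],
    [55,1,-32,0,0,0,-1]
  ]
}}

```text
clock: 4.0
eef_pos: [0.4947, -0.0823, 0.2125]
tool_rot: [[0.838, 0.157, 0.523], [0.134, -0.988, 0.083], [0.53, 0.001, -0.848]]
wrist_force: [-4.9, -1.0, 1.1]
grip_width: -0.0003
gripper_force: 1.8
```

```bash
python3 - <<'E'
from h import *
go(*arc(np.linspace(.32,.76,12),-110))
c=capture("side"); cv2.imwrite("pics/s1.png",cv2.resize(c["color"][90:270,200:400],(800,600)[:1]+(720-120,) if 0 else (660,594)))
E
```

```text
now tester [ -44.6 -108.6  212.5] z-axis [ 0.53 -0.   -0.85] clock 4.0 q [-0.33 -0.26 -0.84  0.49  0.25  2.72] F [-4.9 -1.   1.1]
(np.float64(-39.3), -110, np.float64(220.3)) [ 9.  1. -4.] [ 0.1  0.  -0. ]
(np.float64(-35.2), -110, np.float64(226.4)) [15.  1. -7.] [ 0.1  0.  -0. ]
(np.float64(-30.8), -110, np.float64(232.3)) [ 22.   1. -10.] [ 0.1  0.  -0. ]
(np.float64(-26.2), -110, np.float64(238.1)) [ 29.   1. -12.] [ 0.1  0.  -0. ]
(np.float64(-21.4), -110, np.float64(243.6)) [ 36.   1. -14.] [ 0.1  0.  -0. ]
(np.float64(-16.4), -110, np.float64(249.0)) [ 43.   1. -16.] [ 0.1  0.  -0. ]
(np.float64(-11.1), -110, np.float64(254.2)) [ 51.   1. -18.] [ 0.1  0.  -0. ]
(np.float64(-5.7), -110, np.float64(259.1)) [ 58.   1. -19.] [ 0.1  0.  -0. ]
(np.float64(-0.0), -110, np.float64(263.8)) [ 65.   1. -20.] [ 0.1  0.  -0. ]
(np.float64(5.8), -110, np.float64(268.3)) [ 72.   1. -21.] [ 0.1  0.  -0. ]
(np.float64(11.8), -110, np.float64(272.6)) [ 80.   1. -21.] [ 0.1  0.  -0. ]
(np.float64(18.0), -110, np.float64(276.6)) [ 87.   1. -21.] [ 0.1  0.  -0. ]
```

View pics/s1.png

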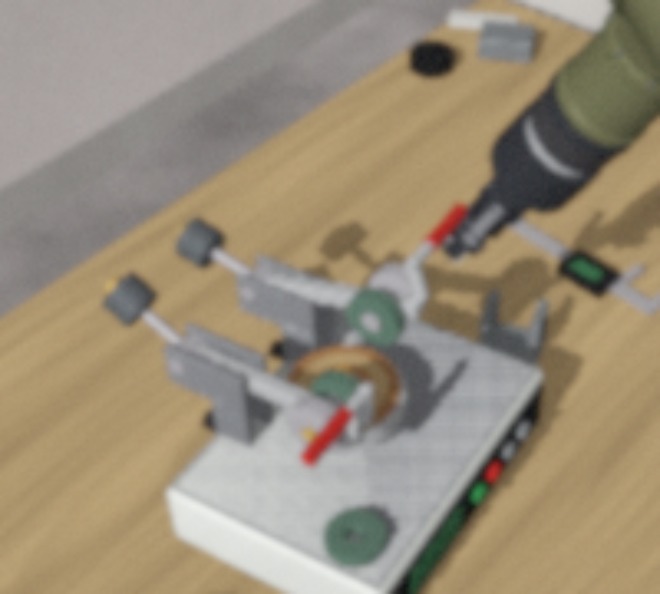

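>>> {"fn": "move_arm", "kwargs": {
  "rows": [
    [9,1,-4,0,0,0,-1],
    [15,1,-7,0,0,0,-1],
    [22,1,-10,0,0,0,-1],
    [29,1,-12,0,0,0,-1],
    [36,1,-14,0,0,0,-1],
    [43,1,-16,0,0,0,-1],
    [51,1,-18,0,0,0,-1],
    [58,1,-19,0,0,0,-1],
    [65,1,-20,0,0,0,-1],
    [72,1,-21,0,0,0,-1],
    [80,1,-21,0,0,0,-1],
    [87,1,-21,0,0,0,-1]
  ]
}}

```text
clock: 5.25
eef_pos: [0.5583, -0.0733, 0.2777]
tool_rot: [[0.836, 0.158, 0.525], [0.135, -0.987, 0.083], [0.532, 0.001, -0.847]]
wrist_force: [-0.6, -0.7, 0.5]
grip_width: -0.0002
gripper_force: 0.6
```

```bash
python3 - <<'E'
from h import *
go(*arc(np.linspace(.80,1.2,12),-110))
E
```

```text
now tester [  19.7 -109.8  277.7] z-axis [ 0.53 -0.   -0.85] clock 5.25 q [-0.26 -0.19 -0.64  0.6   0.21  2.78] F [-0.6 -0.7  0.5]
(np.float64(24.3), -110, np.float64(280.4)) [5. 0. 0.] [ 0.1 -0.1  0. ]
(np.float64(30.1), -110, np.float64(283.6)) [12.  0.  1.] [ 0.1 -0.1  0. ]
(np.float64(36.1), -110, np.float64(286.6)) [19.  0.  1.] [ 0.1 -0.1  0. ]
(np.float64(42.2), -110, np.float64(289.4)) [25.  0.  2.] [ 0.1 -0.1  0. ]
(np.float64(48.4), -110, np.float64(291.9)) [32.  0.  3.] [ 0.1 -0.1  0. ]
(np.float64(54.7), -110, np.float64(294.2)) [38.  0.  5.] [ 0.1 -0.1  0. ]
(np.float64(61.0), -110, np.float64(296.3)) [45.  0.  6.] [ 0.1 -0.1  0. ]
(np.float64(67.5), -110, np.float64(298.2)) [51.  0.  8.] [ 0.1 -0.1  0. ]
(np.float64(74.0), -110, np.float64(299.8)) [58.  0. 10.] [ 0.1 -0.1  0. ]
(np.float64(80.5), -110, np.float64(301.2)) [64.  0. 12.] [ 0.1 -0.1  0. ]
(np.float64(87.1), -110, np.float64(302.3)) [70.  0. 15.] [ 0.1 -0.1  0. ]
(np.float64(93.7), -110, np.float64(303.2)) [76.  0. 18.] [ 0.1 -0.1  0. ]
```

>>> {"fn": "move_arm", "kwargs": {
  "rows": [
    [5,0,0,0,0,0,-1],
    [12,0,1,0,0,0,-1],
    [19,0,1,0,0,0,-1],
    [25,0,2,0,0,0,-1],
    [32,0,3,0,0,0,-1],
    [38,0,5,0,0,0,-1],
    [45,0,6,0,0,0,-1],
    [51,0,8,0,0,0,-1],
    [58,0,10,0,0,0,-1],
    [64,0,12,0,0,0,-1],
    [70,0,15,0,0,0,-1],
    [76,0,18,0,0,0,-1]
  ]
}}

```text
clock: 6.45
eef_pos: [0.6312, -0.0617, 0.3025]
tool_rot: [[0.836, 0.158, 0.525], [0.135, -0.987, 0.083], [0.532, 0.002, -0.847]]
wrist_force: [0.3, 0.5, -0.0]
grip_width: -0.0002
gripper_force: 0.2
```

```bash
python3 - <<'E'
from h import *
go(*arc(np.linspace(1.22,1.44,12),-110))
c=capture("side"); cv2.imwrite("pics/s2.png",cv2.resize(c["color"][60:240,200:400],(660,594)))
E
```

```text
now tester [  93.5 -109.9  302.5] z-axis [ 0.53 -0.   -0.85] clock 6.45 q [-0.19 -0.07 -0.48  0.63  0.18  2.84] F [ 0.3  0.5 -0. ]
(np.float64(97.4), -110, np.float64(303.6)) [4. 0. 1.] [ 0.1 -0.1  0. ]
(np.float64(101.0), -110, np.float64(303.9)) [7. 0. 3.] [ 0.1 -0.1  0. ]
(np.float64(104.7), -110, np.float64(304.2)) [10.  0.  5.] [ 0.1 -0.1  0. ]
(np.float64(108.4), -110, np.float64(304.4)) [14.  0.  6.] [ 0.1 -0.1  0. ]
(np.float64(112.1), -110, np.float64(304.5)) [17.  0.  8.] [ 0.1 -0.1  0. ]
(np.float64(115.8), -110, np.float64(304.5)) [20.  0. 10.] [ 0.1 -0.1  0. ]
(np.float64(119.4), -110, np.float64(304.5)) [23.  0. 12.] [ 0.1 -0.1  0. ]
(np.float64(123.1), -110, np.float64(304.3)) [26.  0. 14.] [ 0.1 -0.1  0. ]
(np.float64(126.8), -110, np.float64(304.1)) [29.  0. 16.] [ 0.1 -0.1  0. ]
(np.float64(130.5), -110, np.float64(303.9)) [32.  0. 18.] [ 0.1 -0.1  0. ]
(np.float64(134.1), -110, np.float64(303.5)) [35.  0. 21.] [ 0.1 -0.1  0. ]
(np.float64(137.8), -110, np.float64(303.1)) [38.  0. 23.] [ 0.1 -0.1  0. ]
```

View pics/s2.png

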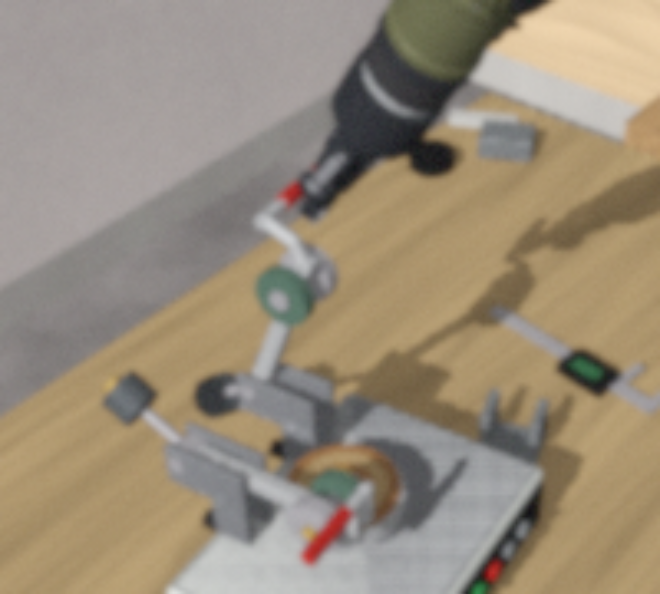

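>>> {"fn": "move_arm", "kwargs": {
  "rows": [
    [4,0,1,0,0,0,-1],
    [7,0,3,0,0,0,-1],
    [10,0,5,0,0,0,-1],
    [14,0,6,0,0,0,-1],
    [17,0,8,0,0,0,-1],
    [20,0,10,0,0,0,-1],
    [23,0,12,0,0,0,-1],
    [26,0,14,0,0,0,-1],
    [29,0,16,0,0,0,-1],
    [32,0,18,0,0,0,-1],
    [35,0,21,0,0,0,-1],
    [38,0,23,0,0,0,-1]
  ]
}}

```text
clock: 7.7
eef_pos: [0.6747, -0.0547, 0.3029]
tool_rot: [[0.836, 0.158, 0.525], [0.134, -0.987, 0.083], [0.531, 0.001, -0.847]]
wrist_force: [-0.6, 0.1, -0.5]
grip_width: 0.0
gripper_force: 0.0
```

```bash
cat >> h.py <<'E'
def red(n="side"):
    c=capture(n); hsv=cv2.cvtColor(c["color"],cv2.COLOR_BGR2HSV)
    m=((hsv[...,0]<8)|(hsv[...,0]>172))&(hsv[...,1]>150)&(hsv[...,2]>70)
    k,l,st,ce=cv2.connectedComponentsWithStats(m.astype(np.uint8))
    for i in range(1,k):
        if st[i,4]<8: continue
        v,u=np.nonzero(l==i)
        q=T.T@(np.median([unproj(c,a,b) for a,b in zip(u,v)],0)-O)*1000
        if q[2]>120 and abs(q[0])<350: print(n,"handle tester",q.round(0),"theta",round(np.pi-np.arctan2(q[2]-147,q[0]-120)-.253,2))
E
python3 - <<'E'
from h import *
red();red("top")
go(*arc(np.linspace(1.46,1.66,6),-110),(60,-130,330,32))
E
```

```text
side handle tester [146. -92. 333.] theta 1.46
side handle tester [-61. 109. 199.] theta 0.03
top handle tester [ 155. -107.  333.] theta 1.51
top handle tester [-58. 105. 199.] theta 0.03
now tester [ 137.7 -109.9  302.9] z-axis [ 0.53 -0.   -0.85] clock 7.8 q [-0.16  0.01 -0.4   0.62  0.17  2.87] F [0.  0.4 0.3]
(np.float64(141.4), -110, np.float64(302.6)) [3. 0. 2.] [ 0.1 -0.1  0. ]
(np.float64(148.7), -110, np.float64(301.5)) [9. 0. 7.] [ 0.1 -0.1  0. ]
(np.float64(155.9), -110, np.float64(300.0)) [14.  0. 12.] [ 0.1 -0.1  0. ]
(np.float64(163.0), -110, np.float64(298.2)) [19.  0. 17.] [ 0.1 -0.1  0. ]
(np.float64(170.1), -110, np.float64(296.2)) [24.  0. 23.] [ 0.1 -0.1  0. ]
(np.float64(177.1), -110, np.float64(293.8)) [29.  0. 29.] [ 0.1 -0.1  0. ]
(60, -130, 330) [-51.  20. -64.] [ 0.1 -0.1  0. ]
```

>>> {"fn": "move_arm", "kwargs": {
  "rows": [
    [3,0,2,0,0,0,-1],
    [6,0,4,0,0,0,-1],
    [9,0,7,0,0,0,-1],
    [9,0,7,0,0,0,-1],
    [9,0,7,0,0,0,-1],
    [9,0,7,0,0,0,-1],
    [9,0,7,0,0,0,-1],
    [9,0,7,0,0,0,-1],
    [9,0,7,0,0,0,-1],
    [9,0,7,0,0,0,-1]
  ]
}}

```text
clock: 8.8
eef_pos: [0.6856, -0.053, 0.302]
tool_rot: [[0.836, 0.158, 0.525], [0.134, -0.987, 0.083], [0.532, 0.002, -0.847]]
wrist_force: [0.8, -0.0, 0.4]
grip_width: 0.0
gripper_force: 0.0
```

```bash
python3 - <<'E'
from h import *
red();red("top")
go((-20,-110,330,32),(-60,-110,400,32))
E
```

```text
side handle tester [ 209. -105.  310.] theta 1.82
side handle tester [-61. 108. 198.] theta 0.02
top handle tester [ 211. -109.  311.] theta 1.83
top handle tester [-58. 103. 198.] theta 0.03
now tester [ 148.6 -109.9  302. ] z-axis [ 0.53 -0.   -0.85] clock 8.9 q [-0.16  0.03 -0.38  0.62  0.16  2.87] F [0.4 0.5 0.5]
(-20, -110, 330) [-128.    0. -113.] [ 0.1 -0.1  0. ]
(-60, -110, 400) [-125.    0. -194.] [ 0.1 -0.1  0. ]
```

```bash
cat >> h.py <<'E'
def go2(*targets,h=6,roll=15):
    s=read_state(); R=s["tool_rot"]; p=s["eef_pos"]
    print("now tester",(T.T@(p-O)*1000).round(1),"clock",s["clock"],"q",s["joints"].round(2),"F",s["wrist_force"].round(1))
    for x,y,z,t in targets:
        Rt=T@Ro.from_euler("z",h,degrees=True).as_matrix()@Ro.from_euler("y",-t,degrees=True).as_matrix()@np.diag([1.,-1,-1])@Ro.from_euler("z",-roll,degrees=True).as_matrix()
        d=R.T@(O+T@np.array([x,y,z])/1000-p)*1000
        print((float(x),y,float(z)),d.round(0),np.degrees(Ro.from_matrix(R.T@Rt).as_rotvec()).round(1))
E
python3 - <<'E'
from h import *
go2((-20,-110,330,32),h=0,roll=0)
go2((-95,116,330,12))
E
```

```text
now tester [ 148.6 -109.9  302. ] clock 8.9 q [-0.16  0.03 -0.38  0.62  0.16  2.87] F [0.4 0.5 0.5]
(-20.0, -110, 330.0) [-128.    0. -113.] [ 0.1 -0.1  0. ]
now tester [ 148.6 -109.9  302. ] clock 8.9 q [-0.16  0.03 -0.38  0.62  0.16  2.87] F [0.4 0.5 0.5]
(-95.0, 116, 330.0) [-191. -226. -154.] [  5.  -19.7 -20.4]
```

>>> {"fn": "move_arm", "kwargs": {
  "rows": [
    [-32,0,-28,0,0,0,-1],
    [-64,0,-56,0,0,0,-1],
    [-96,0,-85,0,0,0,-1],
    [-128,0,-113,1,-4,-4,-1],
    [-150,-20,-128,2,-8,-8,-1],
    [-170,-60,-140,3,-12,-12,-1],
    [-191,-100,-154,4,-16,-16,-1],
    [-191,-140,-154,5,-20,-20,-1],
    [-191,-180,-154,5,-20,-20,-1],
    [-191,-226,-154,5,-20,-20,-1],
    [-191,-226,-154,5,-20,-20,-1],
    [-191,-226,-154,5,-20,-20,-1]
  ]
}}

```text
clock: 10.1
eef_pos: [0.4091, 0.1329, 0.3305]
tool_rot: [[0.847, 0.494, 0.196], [0.493, -0.868, 0.054], [0.197, 0.05, -0.979]]
wrist_force: [-0.1, 0.0, -0.5]
grip_width: 0.0001
gripper_force: 0.0
```

```bash
python3 - <<'E'
from h import *
red("top")
go2((-98,116,330,12),(-98,116,170,12),(-80,116,157,32))
E
```

```text
top handle tester [ 212. -106.  311.] theta 1.83
top handle tester [-58. 105. 199.] theta 0.03
now tester [-95.  116.3 330.5] clock 10.15 q [ 0.32 -0.21 -0.4   1.18 -0.01  2.94] F [-0.2 -0.7  1. ]
(-98.0, 116, 330.0) [-3. -1. -0.] [-0.1  0.3 -0.4]
(-98.0, 116, 170.0) [-34.  -9. 157.] [-0.1  0.3 -0.4]
(-80.0, 116, 157.0) [-20.  -3. 173.] [-5.2 19.6 -0.4]
```

>>> {"fn": "move_arm", "kwargs": {
  "rows": [
    [-10,-3,40,0,0,0,-1],
    [-18,-5,80,0,0,0,-1],
    [-26,-7,120,0,0,0,-1],
    [-34,-9,157,0,0,0,-1],
    [-34,-9,157,0,0,0,-1],
    [-29,-7,162,-2,7,0,-1],
    [-24,-5,168,-4,14,0,-1],
    [-20,-3,173,-5,19.6,0,-1],
    [-20,-3,173,-5,19.6,0,-1],
    [-20,-3,173,-5,19.6,0,-1]
  ]
}}

```text
clock: 11.15
eef_pos: [0.43, 0.1348, 0.1653]
tool_rot: [[0.733, 0.459, 0.502], [0.456, -0.879, 0.137], [0.504, 0.129, -0.854]]
wrist_force: [-0.1, -0.5, -0.0]
grip_width: -0.0
gripper_force: 0.0
```

```bash
python3 - <<'E'
from h import *
red("top")
A=lambda c,th:arc([th],116,c=c)[0]
go2(A(28,0),A(22,0),*arc(np.linspace(0.04,.32,8),116,c=21))
c=capture("wrist"); cv2.imwrite("pics/w3.png",c["color"])
E
```

```text
top handle tester [ 212. -108.  311.] theta 1.83
top handle tester [-58. 103. 199.] theta 0.03
now tester [-74.8 116.1 164.1] clock 11.2 q [ 0.33 -0.36 -1.02  0.37 -0.03  2.94] F [-0.6 -0.3 -0.6]
(-71.3, 116, 161.3) [1. 1. 4.] [-0.3  0.7 -0.5]
(-66.2, 116, 164.5) [7. 3. 4.] [-0.3  0.7 -0.5]
(-63.4, 116, 172.1) [13.  5. -1.] [-0.3  0.7 -0.5]
(-61.1, 116, 179.1) [18.  6. -6.] [-0.3  0.7 -0.5]
(-58.6, 116, 186.0) [ 24.   8. -10.] [-0.3  0.7 -0.5]
(-55.7, 116, 192.8) [ 30.  10. -15.] [-0.3  0.7 -0.5]
(-52.6, 116, 199.5) [ 35.  12. -19.] [-0.3  0.7 -0.5]
(-49.3, 116, 206.0) [ 41.  13. -23.] [-0.3  0.7 -0.5]
(-45.7, 116, 212.4) [ 47.  15. -26.] [-0.3  0.7 -0.5]
(-41.8, 116, 218.7) [ 54.  17. -30.] [-0.3  0.7 -0.5]
```

View pics/w3.png

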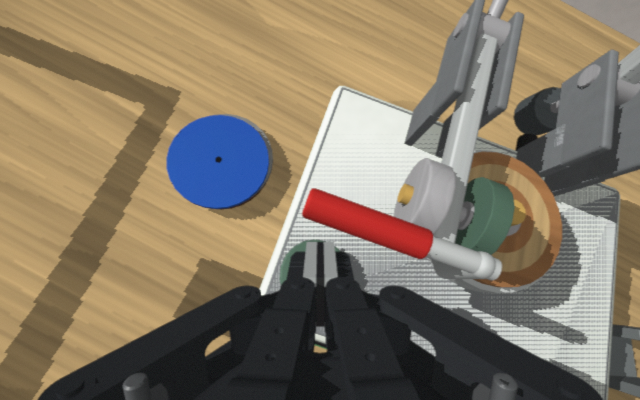

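>>> {"fn": "move_arm", "kwargs": {
  "rows": [
    [3,4,2,0,0,0,-1],
    [7,5,3,0,0,0,-1],
    [10,6,1,0,0,0,-1],
    [13,7,-1,0,0,0,-1],
    [16,8,-3,0,0,0,-1],
    [18,9,-6,0,0,0,-1],
    [21,10,-8,0,0,0,-1],
    [24,11,-10,0,0,0,-1],
    [27,12,-12,0,0,0,-1],
    [30,13,-15,0,0,0,-1],
    [35,15,-19,0,0,0,-1],
    [41,16,-23,0,0,0,-1]
  ]
}}

```text
clock: 12.45
eef_pos: [0.4556, 0.137, 0.2069]
tool_rot: [[0.732, 0.46, 0.502], [0.458, -0.879, 0.137], [0.504, 0.129, -0.854]]
wrist_force: [-3.2, -2.1, 0.2]
grip_width: -0.0001
gripper_force: 1.5
```

```bash
python3 - <<'E'
from h import *
red("top");red()
go2(*arc(np.linspace(0.24,.68,12),114,c=21))
E
```

```text
top handle tester [ 212. -106.  311.] theta 1.83
top handle tester [-43. 109. 238.] theta 0.26
side handle tester [ 208. -104.  310.] theta 1.81
side handle tester [-45. 109. 240.] theta 0.26
now tester [-46.9 114.4 208.3] clock 12.55 q [ 0.31 -0.35 -0.91  0.46 -0.02  2.92] F [-2.1 -1.2  0. ]
(-49.3, 114, 206.0) [-3. -1.  1.] [-0.2  0.4 -0.5]
(-45.7, 114, 212.4) [ 3.  1. -3.] [-0.2  0.4 -0.5]
(-41.8, 114, 218.7) [ 9.  3. -6.] [-0.2  0.4 -0.5]
(-37.7, 114, 224.8) [16.  5. -9.] [-0.2  0.4 -0.5]
(-33.3, 114, 230.7) [ 22.   8. -12.] [-0.2  0.4 -0.5]
(-28.8, 114, 236.5) [ 29.  10. -15.] [-0.2  0.4 -0.5]
(-23.9, 114, 242.0) [ 35.  12. -17.] [-0.2  0.4 -0.5]
(-18.9, 114, 247.4) [ 42.  14. -19.] [-0.2  0.4 -0.5]
(-13.7, 114, 252.6) [ 49.  17. -20.] [-0.2  0.4 -0.5]
(-8.2, 114, 257.5) [ 56.  19. -22.] [-0.2  0.4 -0.5]
(-2.6, 114, 262.2) [ 62.  21. -23.] [-0.2  0.4 -0.5]
(3.2, 114, 266.7) [ 69.  24. -24.] [-0.2  0.4 -0.5]
```

Left arm is rising with the finger (0.26 rad).

>>> {"fn": "move_arm", "kwargs": {
  "rows": [
    [3,1,-3,0,0,0,-1],
    [9,3,-6,0,0,0,-1],
    [16,5,-9,0,0,0,-1],
    [22,8,-12,0,0,0,-1],
    [29,10,-15,0,0,0,-1],
    [35,12,-17,0,0,0,-1],
    [42,14,-19,0,0,0,-1],
    [49,17,-20,0,0,0,-1],
    [56,19,-22,0,0,0,-1],
    [62,21,-23,0,0,0,-1],
    [69,24,-24,0,0,0,-1]
  ]
}}

```text
clock: 13.65
eef_pos: [0.5054, 0.1446, 0.265]
tool_rot: [[0.732, 0.461, 0.502], [0.458, -0.878, 0.138], [0.504, 0.129, -0.854]]
wrist_force: [-1.9, 0.6, 0.9]
grip_width: 0.0001
gripper_force: 0.6
```

```bash
python3 - <<'E'
from h import *
red("top");red()
go2(*arc(np.linspace(0.72,1.16,12),114,c=21))
E
```

```text
top handle tester [ 212. -109.  311.] theta 1.83
top handle tester [  6. 106. 298.] theta 0.67
side handle tester [ 208. -105.  310.] theta 1.81
side handle tester [  6. 112. 299.] theta 0.67
now tester [  2.9 113.8 265.9] clock 13.75 q [ 0.28 -0.28 -0.73  0.57 -0.01  2.9 ] F [-0.9  0.8 -0.1]
(9.2, 114, 271.0) [ 8.  2. -1.] [-0.3  0.5 -0.5]
(15.4, 114, 275.0) [15.  5. -1.] [-0.3  0.5 -0.5]
(21.7, 114, 278.8) [22.  7. -1.] [-0.3  0.5 -0.5]
(28.2, 114, 282.3) [28. 10. -1.] [-0.3  0.5 -0.5]
(34.8, 114, 285.6) [35. 12. -0.] [-0.3  0.5 -0.5]
(41.5, 114, 288.5) [42. 15.  1.] [-0.3  0.5 -0.5]
(48.4, 114, 291.3) [49. 17.  2.] [-0.3  0.5 -0.5]
(55.3, 114, 293.7) [56. 20.  3.] [-0.3  0.5 -0.5]
(62.3, 114, 295.9) [62. 22.  5.] [-0.3  0.5 -0.5]
(69.5, 114, 297.7) [69. 25.  7.] [-0.3  0.5 -0.5]
(76.6, 114, 299.3) [76. 27. 10.] [-0.3  0.5 -0.5]
(83.9, 114, 300.6) [82. 30. 12.] [-0.3  0.5 -0.5]
```

>>> {"fn": "move_arm", "kwargs": {
  "rows": [
    [8,2,-1,0,0,0,-1],
    [15,5,-1,0,0,0,-1],
    [22,7,-1,0,0,0,-1],
    [28,10,-1,0,0,0,-1],
    [35,12,0,0,0,0,-1],
    [42,15,1,0,0,0,-1],
    [49,17,2,0,0,0,-1],
    [56,20,3,0,0,0,-1],
    [62,22,5,0,0,0,-1],
    [69,25,7,0,0,0,-1],
    [76,27,10,0,0,0,-1],
    [82,30,12,0,0,0,-1]
  ]
}}

```text
clock: 14.95
eef_pos: [0.5855, 0.1575, 0.2997]
tool_rot: [[0.732, 0.461, 0.502], [0.458, -0.878, 0.138], [0.504, 0.129, -0.854]]
wrist_force: [-0.3, -0.8, -0.4]
grip_width: -0.0001
gripper_force: 0.2
```

```bash
python3 - <<'E'
from h import *
red("top");red()
go2(*arc(np.linspace(1.18,1.42,12),114,c=21))
E
```

```text
top handle tester [ 212. -106.  311.] theta 1.83
top handle tester [ 87. 105. 334.] theta 1.14
side handle tester [ 208. -102.  310.] theta 1.81
side handle tester [ 86. 120. 333.] theta 1.14
now tester [ 83.5 113.6 300. ] clock 15.05 q [ 0.26 -0.13 -0.54  0.62  0.    2.89] F [-0.7  0.6 -0.1]
(87.5, 114, 301.2) [4. 1. 1.] [-0.3  0.5 -0.5]
(91.5, 114, 301.7) [7. 2. 3.] [-0.3  0.5 -0.5]
(95.5, 114, 302.1) [11.  4.  4.] [-0.3  0.5 -0.5]
(99.5, 114, 302.4) [14.  5.  6.] [-0.3  0.5 -0.5]
(103.5, 114, 302.7) [17.  6.  8.] [-0.3  0.5 -0.5]
(107.5, 114, 302.8) [21.  8. 10.] [-0.3  0.5 -0.5]
(111.5, 114, 302.9) [24.  9. 12.] [-0.3  0.5 -0.5]
(115.5, 114, 302.9) [27. 10. 14.] [-0.3  0.5 -0.5]
(119.6, 114, 302.8) [30. 11. 16.] [-0.3  0.5 -0.5]
(123.6, 114, 302.6) [33. 13. 19.] [-0.3  0.5 -0.5]
(127.6, 114, 302.3) [36. 14. 21.] [-0.3  0.5 -0.5]
(131.6, 114, 301.9) [39. 15. 23.] [-0.3  0.5 -0.5]
```

>>> {"fn": "move_arm", "kwargs": {
  "rows": [
    [4,1,1,0,0,0,-1],
    [7,2,3,0,0,0,-1],
    [11,4,4,0,0,0,-1],
    [14,5,6,0,0,0,-1],
    [17,6,8,0,0,0,-1],
    [21,8,10,0,0,0,-1],
    [24,9,12,0,0,0,-1],
    [27,10,14,0,0,0,-1],
    [30,11,16,0,0,0,-1],
    [33,13,19,0,0,0,-1],
    [36,14,21,0,0,0,-1],
    [39,15,23,0,0,0,-1]
  ]
}}

```text
clock: 16.25
eef_pos: [0.6322, 0.1651, 0.3015]
tool_rot: [[0.732, 0.46, 0.502], [0.458, -0.878, 0.138], [0.504, 0.129, -0.854]]
wrist_force: [-0.4, 0.3, 0.7]
grip_width: -0.0001
gripper_force: 0.0
```

>>> {"fn": "move_arm", "kwargs": {
  "rows": [
    [3,1,3,0,0,0,-1],
    [6,2,5,0,0,0,-1],
    [9,3,7,0,0,0,-1],
    [11,4,9,0,0,0,-1],
    [11,4,9,0,0,0,-1],
    [11,4,9,0,0,0,-1],
    [11,4,9,0,0,0,-1],
    [11,4,9,0,0,0,-1],
    [11,4,9,0,0,0,-1],
    [11,4,9,0,0,0,-1],
    [11,4,9,0,0,0,-1]
  ]
}}

```text
clock: 17.35
eef_pos: [0.6463, 0.1679, 0.3]
tool_rot: [[0.732, 0.46, 0.502], [0.458, -0.878, 0.138], [0.504, 0.129, -0.854]]
wrist_force: [-0.6, 0.6, -0.3]
grip_width: -0.0001
gripper_force: 0.0
```

```bash
python3 - <<'E'
from h import *
red("top");red()
go2((-20,114,340,32),(-80,114,400,32))
E
```

```text
top handle tester [ 212. -106.  311.] theta 1.83
top handle tester [213. 106. 311.] theta 1.83
side handle tester [209. 110. 310.] theta 1.82
now tester [144.7 114.4 300. ] clock 17.45 q [ 0.25 -0.01 -0.43  0.61  0.01  2.88] F [-0.4 -0.5 -0. ]
(-20.0, 114, 340.0) [-111.  -46. -119.] [-0.3  0.6 -0.5]
(-80.0, 114, 400.0) [-128.  -58. -202.] [-0.3  0.6 -0.5]
```

Both arms are back on their stops. I'll retreat now.

>>> {"fn": "move_arm", "kwargs": {
  "rows": [
    [-28,-12,-30,0,0,0,-1],
    [-56,-23,-60,0,0,0,-1],
    [-84,-35,-90,0,0,0,-1],
    [-111,-46,-119,0,0,0,-1],
    [-120,-52,-160,0,0,0,-1],
    [-128,-58,-200,0,0,0,-1],
    [-128,-58,-200,0,0,0,-1],
    [-128,-58,-200,0,0,0,-1],
    [-128,-58,-200,0,0,0,-1]
  ]
}}

```text
clock: 18.35
eef_pos: [0.4255, 0.1326, 0.3976]
tool_rot: [[0.733, 0.46, 0.501], [0.458, -0.878, 0.137], [0.503, 0.129, -0.854]]
wrist_force: [-0.3, -0.9, -1.0]
grip_width: -0.0004
gripper_force: 0.0
```

```bash
python3 - <<'E'
from h import *
red("top");go2()
c=capture("top");cv2.imwrite("pics/t9.png",cv2.resize(c["color"],(800,500)))
E
```

```text
top handle tester [ 212. -106.  311.] theta 1.83
top handle tester [212. 104. 311.] theta 1.83
now tester [-78.9 114.5 397.1] clock 18.4 q [ 0.32 -0.48 -0.54  0.96 -0.03  2.94] F [-0.1 -0.4 -0.6]
```

View pics/t9.png

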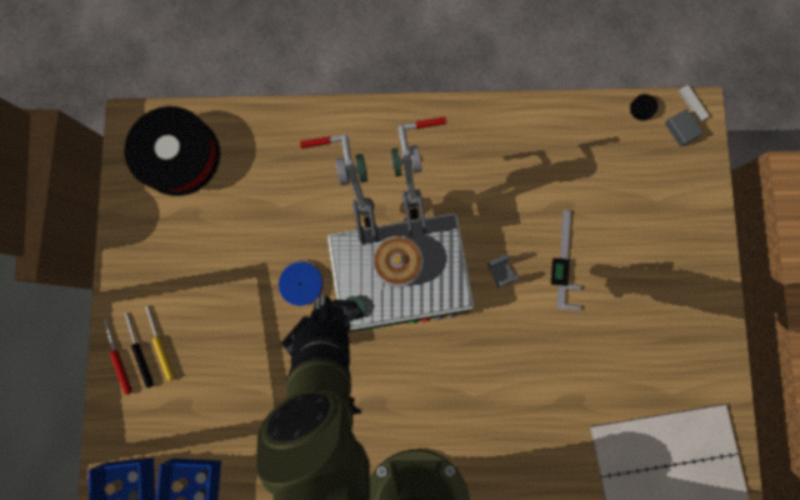

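Both arms lean back, with their handles at (315,142) and (430,122). The discs (300,283), bracket (503,270), caliper (563,270) and spare wheel (355,308) have not moved.

```bash
python3 -c "
from station import ctrl; print(ctrl.hand_in())"
```

```text
the job is handed in; nothing more can be done
None
```

Both tester arms are raised and resting back on their buffers at about 1.83 rad, the loose items are where they were, and the job was handed in at about 18.4 s with the robot clear of everything.

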